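Pack the tin and stack the nested totes turned about

ROBOT

A 6-joint arm with a two-finger parallel gripper is mounted at the origin on the work surface. World frame = base frame: x ahead of the robot, y to its left, z up, the work surface at z = 0. Lengths are in m, angles in degrees, forces in N, time in s.
With the tool pointing down it reaches from about 0.4 to 0.825 m from the base axis. Payload 7 kg.
Tool frame: the origin (TCP) lies at the very end of the fingers, on their centre line; the grasp point (between the pads) lies 19 mm behind it (ctrl.grip_point_offset is the distance from the TCP to the grasp point, in m); x points along the fingers, z is the direction in which the jaws open and shut, and the axes are right-handed (so a half turn about x gives the same grasp; the last joint's range is limited). The gripper opens to 88 mm and grips with 3 to 60 N. Pads are 19 mm wide; open, the fingers measure 130 mm over their backs; the gripper's body (78 mm by 193 mm) begins 47 mm behind the grasp point.
Start: joints at [-59.41, 20.546, 0.682, 0, -70.136, -16.507], TCP at [0.164, -0.655, 0.227] pointing down, gripper open.
Joint ranges: [-176.03, 176.03], [-82.01, 121.73], [-58.28, 71.71], [-173.87, 95.51], [-174.79, -0.11], [-173.66, 173.66]. Speed limits (degrees/s): [136.94, 136.94, 172.46, 180, 180, 180].

INTERFACE

Orientations are given as [roll, pitch, yaw] about the fixed x, y, z axes, in that order (R = Rz(yaw) Ry(pitch) Rx(roll)).
In Python, from plant import get_obs, snapshot, calibration, close_job, ctrl gives the robot as it stands.
- The arm moves only by the tool move_arm, never from a script. Its argument "commands" is a list that holds one entry, the list of rows, each a list of 4 numbers: the shift along the tool's x, y, z in cm, then the turn about the tool's x in rad. In form: [[[dx, dy, dz, spin], ...]]. A call has 1 to 8 rows; each row shifts and turns the commanded pose from where the row before left it, along the tool's axes as they then stand; what a row does not reach is not made up. A row lasts 1/10 s, in which the tool goes at most 50 mm and 8.59 degrees, less where a joint would pass 70% of its speed; a pose out of reach is approached as far as the arm can. A call with a gripper value outside its range is refused whole. "jaw" is the finger opening in cm, from 0 to 8.76, set as the call begins (left out, the last holds). The fingers move at their own pace and stop on an object; the grip force is fixed at half the most. Time passes only in rows, so rows that do not move let the fingers close. It gives the time, the measured TCP pose, the force and the opening at its end, in the units of the state.
- get_obs(): the state, without advancing time (a new reading comes with each control period).
- snapshot(name): name is "scene" or "top"; returns (picture, depth): 420x560x3 uint8, red, green, blue; 420x560 float32, m along the optical axis (not along the pixel's ray), 0 where there is no reading.
- calibration(name): a dict with "mtx" (3x3 intrinsics, pixels), "T" (4x4, takes a point from camera to world coordinates). Camera axes: x right, y up, looking along -z (the intrinsics and any distortion apply to the point x, -y, -z); pixel columns grow to the right and rows downward; lengths in m; the calibration is good to about 2 mm. A picture is of the moment at which its call begins. calibration takes no time and is no camera call.
- close_job(): hands the job in, once; it reports no verdict.
The state is a dict: "clock": time; "joint_pos": joint angles; "qvel": joint speeds; "tau": joint torques, N m; "tool_pos": TCP position; "orientation": TCP orientation; "force": force on the tool from outside, world axes, zero at the start; "moment": the same for the moment, N m; "opening": finger opening in m.
Only numpy, scipy, OpenCV 4.12 (cv2) and the standard library are available. Lean on these libraries where they do the work, as an engineer would, in place of code of your own. Each camera call takes 0.05 s, during which the arm holds its last target. There are 200 camera calls.

TASK

Two small totes are nested one in the other. Lift the upper one out and stand it on the sheet of brown board, put the small tin into the lower tote, then stack the upper tote back on the lower one turned end for end (half a turn from how it was nested), so that its feet drop in beside the saddles and it sits level, fully home and locked instead of nesting. Seat it by hand, gently, before letting go - do not drop it or force it down - and leave the lower tote where it stands and the jar, brayer and drink can undisturbed.

Things in the scene. Friction and masses are not known exactly. Their poses are not given: they have to be found in the camera images.
- lower_tote_center (a point): Lower of two identical loose grey plastic totes, each 66 mm high, rim 146 mm long (x), 68 mm wide (y), 0.15-0.31 kg. This point: its centre, 33 mm above its underside. A vertical band, 14 mm high, 2.5 mm thick, runs round the top; below it the walls taper to a floor 122 x 46 mm. Inner floor 9 mm above the feet's underside. 32 mm clear between the saddles, 46 mm or more elsewhere.
- upper_tote_center (a point): Upper tote, same shape, its centre, 33 mm above its underside. At the start nested, same way round, 22 mm above the lower one: only its top 22 mm stand above the lower rim. Grip it by the band across its 68 mm width at mid-length; while nested keep the fingertips in its top 20 mm, so as not to hold the lower one. Stacked turned about, its centre is 48 mm above the lower centre.
- upper_tote_label (a point): Middle of the upper tote's rim at its label end: 73 mm along own +x from its centre, 33 mm above it. There a label lip 44 mm wide stands 8 mm out. Stacked, this end lies over the lower tote's end without lip (lower -x).
- lower_tote_label (a point): The same point on the lower tote: its lip end.
- upper_tote_underside (a point): Centre of the upper tote's underside, at the level of its feet's soles. Its four side feet (6 mm high, 5 mm long, at y +-19, own x -4 and -28) hang on a stiff bar under the floor that is set anywhere up to 5 mm either way along x, unseen. Home, they straddle the lower saddles at x +16 with 1.6 mm play each way, so the tote centres may end up to 6.6 mm apart along x.
- lower_tote_saddle (a point): Top of one of the lower tote's four saddles (brackets on the long walls, 16 mm long, reaching in to 16 mm from the midline), at own x +16, y +20, 21 mm above its centre (12 mm below the rim). The others: x +16, y -20; x -46, y +-20 mm. Slots under them let a tote turned the same way nest; turned end for end its floor rests on them, with 1.8 mm play across y. With a foot on a saddle it stays about 6 mm high: lift, shift a little along x, feel for the drop.
- tin_center (a point): Small plain aluminium tin, round, 28 mm high, 30 mm across (lid 31.6 mm), 70 g; this point is its centre, half-way up. Stands loose; fits in the lower tote between its two pairs of saddles (about own x -12), its top then 29 mm below the rim, clear of the stacked tote.
- board_top (a point): Centre of the upper face of a plain brown board sheet fixed to the table, 200 mm (own x) by 170 mm (own y), 3 mm thick: clear space to stand the upper tote on, either way round.
- ink_jar: Ink jar with black cap, 62 mm high, 38 mm across; origin under its centre. Not to be disturbed.
- brayer: Brayer: rubber roller 90 mm long, 32 mm thick, with a wooden handle 100 mm long along its own +x; origin under the roller. Not to be disturbed.
- drink_can: Drink can, 115 mm high, 66 mm across; origin under its centre. Not to be disturbed.
Mind the look-alikes: they are no part of the job. Of the things that look like the part that bears tin_center, take the one that is farthest to the robot's right at the start. Leave any green look-alike of the part that bears upper_tote_center alone.

How it is judged (in metres and radians):
On the way, in this order (a step that is already met when the one before it is completed fails the run):
1. the upper tote stands upright on the board sheet, let go (x of upper_tote_center in the frame of board_top between -0.1 and 0.1 m and y of upper_tote_center in the frame of board_top between -0.085 and 0.085 m and z of upper_tote_center in the frame of board_top below 0.037 m and angle between upper_tote_center's own z axis and vertical below 0.08 rad and contact force between the fingers and upper_tote below 0.2 N), for 0.2 s.
2. the tin is in the lower tote, let go (x of tin_center in the frame of lower_tote_center between -0.055 and 0.055 m and y of tin_center in the frame of lower_tote_center between -0.028 and 0.028 m and z of tin_center in the frame of lower_tote_center between -0.035 and 0.01 m and contact force between the fingers and tin below 0.2 N), for 0.2 s.
3. the upper tote, turned end for end, is home on the lower one's saddles while the fingers still hold it (x of upper_tote_center in the frame of lower_tote_center between -0.008 and 0.008 m and y of upper_tote_center in the frame of lower_tote_center between -0.004 and 0.004 m and z of upper_tote_center in the frame of lower_tote_center between 0.0455 and 0.0505 m and x of upper_tote_label in the frame of lower_tote_center below -0.055 m and angle between upper_tote_center's own z axis and vertical below 0.04 rad and contact force between the fingers and upper_tote above 1 N), for 0.1 s.
At the end, for the whole second after the job is handed in: Upper tote on the lower, turned end for end: centres within 8 mm along the lower tote, 4 mm across, 45.5 to 50.5 mm apart in height, label over the lower one's plain end, level within 0.04 rad, let go, at rest; tin inside the lower tote, which stands level on the table within 30 mm of its start (x of upper_tote_center in the frame of lower_tote_center between -0.008 and 0.008 m and y of upper_tote_center in the frame of lower_tote_center between -0.004 and 0.004 m and z of upper_tote_center in the frame of lower_tote_center between 0.0455 and 0.0505 m and x of upper_tote_label in the frame of lower_tote_center below -0.055 m and angle between upper_tote_center's own z axis and vertical below 0.04 rad and x of tin_center in the frame of lower_tote_center between -0.055 and 0.055 m and y of tin_center in the frame of lower_tote_center between -0.028 and 0.028 m and z of tin_center in the frame of lower_tote_center between -0.035 and 0.01 m and angle between lower_tote_center's own z axis and vertical below 0.03 rad and height (world z) of lower_tote_center below 0.036 m and distance of lower_tote_center from where it was at the start of the episode below 0.03 m and linear speed of upper_tote below 0.02 m/s and contact force between the fingers and upper_tote below 0.2 N); the robot touches nothing.
It fails at once if the totes pressed together with more than 25 N (contact force between upper_tote and lower_tote above 25 N).
It fails at once if the lower tote moved more than 40 mm (distance of lower_tote_center from where it was at the start of the episode above 0.04 m).
It fails at once if a bystander (jar, brayer, drink can) moved more than 30 mm (distance of any of ink_jar, brayer, drink_can from where it was at the start of the episode above 0.03 m).
It also fails if it takes over 72 s, if anything falls off the work surface, if the arm or the gripper's body presses on something with over 40 N, if the wrist force passes 120 N, or if a joint passes its speed limit or range.

## Working session

There is one attempt and no reset: what is moved stays moved. The work goes in short steps, Python scripts to look and compute and a tool call to move; the robot and the scene stay as the last step left them, time stands still between calls to the robot, and variables do not carry over. Pictures are saved under pics/ and viewed, about 8 in all and at most 12, crops included, and the job is handed in when it is done.

Besides the shell and the picture viewer there is one more tool, called after ">>>" as name(argument=value, ...), one argument or row to a line, values as JSON. move_arm: Moves the arm, as the interface text tells. Its arguments: {"type":"object","properties":{"commands":{"type":"array"},"jaw":{"type":"number"}},"required":["commands"]}

```bash
mkdir -p pics; python3 - <<'E'
from plant import get_obs, snapshot, calibration, ctrl
import cv2,numpy as np
np.set_printoptions(precision=4,suppress=True)
print(get_obs())
for n in("scene","top"):
    p,d=snapshot(n); cv2.imwrite(f"pics/{n}0.png",p[:,:,::-1]); np.save(f"{n}0.npy",d); np.save(f"{n}0i.npy",p)
    c=calibration(n); print(n,c)
a=cv2.imread("pics/scene0.png");b=cv2.imread("pics/top0.png")
E
ls
```

```text
{'clock': 0.0, 'joint_pos': array([-59.4107,  20.5912,   0.6327,  -0.0211, -70.1373, -16.5066]), 'qvel': array([ 0.0148, -0.0603, -0.0223,  0.0857, -0.0636, -0.0087]), 'tau': array([ -0.0009, -58.2717,  29.3042,   6.9968,   0.0067,  -0.0001]), 'tool_pos': array([ 0.1641, -0.6542,  0.2256]), 'orientation': array([  4.8314,  89.9022, 108.9069]), 'force': array([ 0.558 , -0.0868,  0.2409]), 'moment': array([-0.0225,  0.0487, -0.0124]), 'opening': 0.08780169095502387}
scene {'mtx': array([[545.9025,   0.    , 288.177 ],
       [  0.    , 545.9025, 208.0825],
       [  0.    ,   0.    ,   1.    ]]), 'T': array([[ 0.1628, -0.6983,  0.697 ,  1.355 ],
       [ 0.9866,  0.1234, -0.1068, -0.0852],
       [-0.0114,  0.7051,  0.709 ,  0.8341],
       [ 0.    ,  0.    ,  0.    ,  1.    ]])}
top {'mtx': array([[493.6871,   0.    , 279.8233],
       [  0.    , 493.6871, 208.1413],
       [  0.    ,   0.    ,   1.    ]]), 'T': array([[ 0.0145,  0.9933, -0.1149,  0.5275],
       [-0.9999,  0.0154,  0.0069,  0.0458],
       [ 0.0086,  0.1148,  0.9934,  1.0681],
       [ 0.    ,  0.    ,  0.    ,  1.    ]])}
pics
scene0.npy
scene0i.npy
top0.npy
top0i.npy
```

View pics/scene0.png

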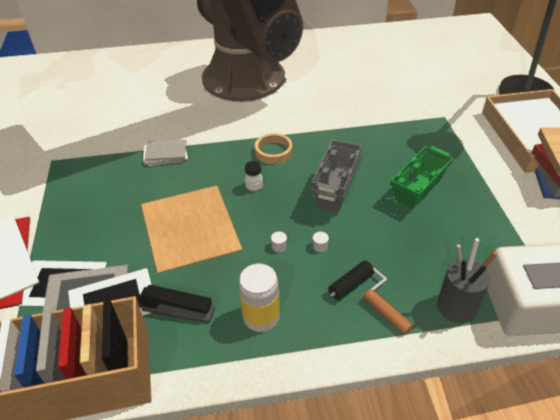

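View pics/top0.png

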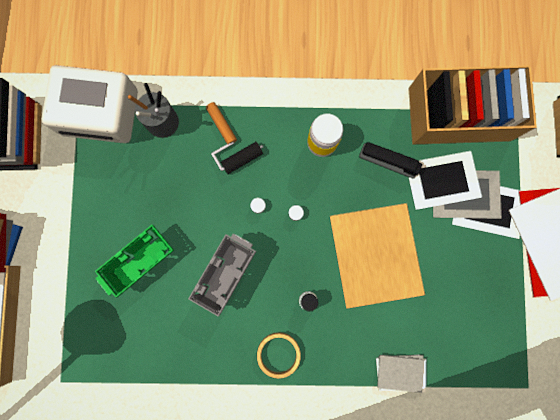

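Top view: nested grey totes at about (222,273), green look-alike at (134,260), board at (378,256), jar (308,301), can (325,135), brayer (235,140). There are two tins, at (258,205) and (296,212). Robot's right is −y, which is image right, so (296,212) fits (scene view: 279,241). I'll confirm this in an enlarged crop.

```bash
cat > h.py <<'E'
import numpy as np,cv2
from plant import get_obs, snapshot, calibration, ctrl
np.set_printoptions(precision=4,suppress=True)
def ray(n,u,v):
    c=calibration(n);K=c["mtx"];T=c["T"]
    d=T[:3,:3]@np.array([(u-K[0,2])/K[0,0],-(v-K[1,2])/K[1,1],-1.]); return T[:3,3],d
def onz(n,u,v,z):
    o,d=ray(n,u,v); return o+d*(z-o[2])/d[2]
def cloud(n,D):
    c=calibration(n);K=c["mtx"];T=c["T"]
    v,u=np.indices(D.shape)
    P=np.stack([(u-K[0,2])/K[0,0]*D,-(v-K[1,2])/K[1,1]*D,-D],-1)
    return P@T[:3,:3].T+T[:3,3]
E
python3 - <<'E'
from h import *
t=cv2.imread("pics/top0.png");s=cv2.imread("pics/scene0.png")
a=cv2.resize(t[185:325,180:320],(560,560),interpolation=cv2.INTER_CUBIC)
b=cv2.resize(s[130:270,305:365],(240,560),interpolation=cv2.INTER_CUBIC)
cv2.imwrite("pics/crop1.png",np.hstack([a,b]))
D=np.load("top0.npy");P=cloud("top",D);print((D==0).mean())
img=np.load("top0i.npy")
hsv=cv2.cvtColor(img,cv2.COLOR_RGB2HSV)
# board
m=cv2.inRange(hsv,(8,90,120),(25,255,255));m[:190]=0;m[320:]=0;m[:,:320]=0;m[:,440:]=0
c=max(cv2.findContours(m,0,2)[0],key=cv2.contourArea);r=cv2.minAreaRect(c);print("board",r,[onz("top",*q,0.003)[:2] for q in cv2.boxPoints(r)],onz("top",*r[0],.003))
# tins
for (u,v) in((258,205),(296,212)):
    m=np.zeros(D.shape,bool);m[v-12:v+13,u-12:u+13]=1
    q=P[m&(P[...,2]>.022)];print("tin",len(q),q.mean(0),q.max(0),q.min(0))
# tote
m=np.zeros(D.shape,bool);m[225:320,180:265]=1
for lo in(.075,.06,.03):
    mm=m&(P[...,2]>lo)&(P[...,2]<.12)
    q=P[mm];print("tote",lo,len(q),q.max(0))
    print(cv2.minAreaRect((q[:,:2]*1000).astype(np.float32)))
E
```

```text
0.0037627551020408163
board ((376.9783020019531, 255.09359741210938), (94.81813049316406, 79.87740325927734), 79.82449340820312) [array([ 0.6363, -0.0692]), array([ 0.6698, -0.2406]), array([ 0.4695, -0.2734]), array([ 0.4376, -0.1054])] [ 0.5522 -0.1721  0.003 ]
tin 179 [0.649  0.0856 0.0628] [0.6686 0.102  1.0681] [0.5275 0.0458 0.0225]
tin 171 [0.6375 0.0061 0.0399] [0.6532 0.0458 1.0681] [ 0.5275 -0.0087  0.0227]
tote 0.075 766 [0.5876 0.2161 0.0938]
((510.80010986328125, 150.22991943359375), (68.31263732910156, 154.7482147216797), 61.433265686035156)
tote 0.06 1188 [0.5876 0.2161 0.0938]
((510.78021240234375, 150.1934814453125), (68.39561462402344, 154.7482147216797), 61.43325424194336)
tote 0.03 2375 [0.5876 0.2161 0.0938]
((510.78021240234375, 150.1934814453125), (68.39561462402344, 154.7482147216797), 61.43325424194336)
```

View pics/crop1.png

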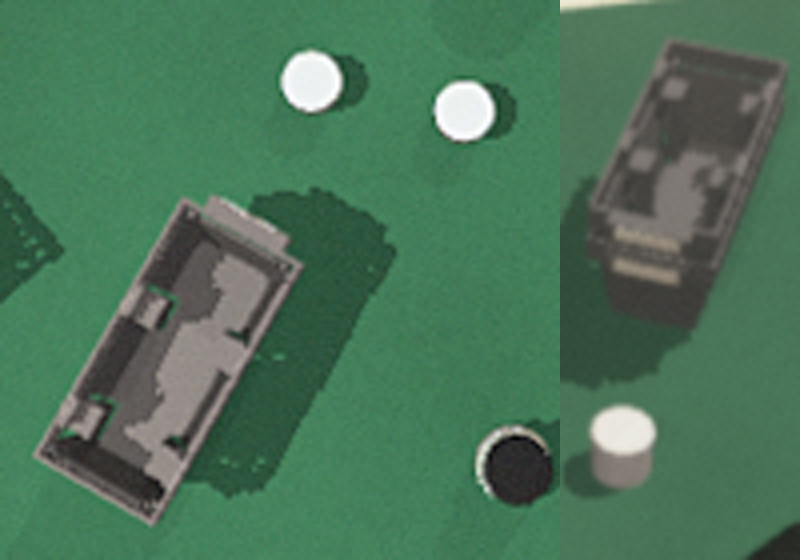

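The crop confirms it. The grey nested pair has its label lip at the upper end in the top view, towards world +x, so yaw is about −29°. The tin meant is the right-hand one at top (296,212); the other at (258,205) is the look-alike. Next I'll refine the poses and compute the shifts.

```bash
cat >> h.py <<'E'
def tool(o=None):
    from scipy.spatial.transform import Rotation as R
    o=o or get_obs(); M=R.from_euler('xyz',o["orientation"],degrees=True).as_matrix()
    return o["tool_pos"],M,np.degrees(np.arctan2(M[1,2],M[0,2]))
def go(p,th=None,frm=None):
    "shift (cm, tool axes) and spin (rad) to reach TCP p, jaw axis at th deg"
    q,M,t=tool(); 
    if frm is not None: q,t=np.array(frm[:3]),frm[3]
    c,s=np.cos(np.radians(t)),np.sin(np.radians(t)); M=np.array([[0,-s,c],[0,c,s],[-1,0,0]])
    sh=M.T@(np.array(p)-q)*100
    sp=None if th is None else np.radians((t-th+180)%360-180)
    print("from",q,"th %.2f"%t,"shift cm",sh,"spin",sp)
def state():
    o=get_obs();q,M,t=tool(o);print("t%.2f"%o["clock"],"tcp",q*1000,"th %.2f"%t,"tilt",np.degrees(np.arccos(-M[2,0])).round(2),"F",o["force"],"M",o["moment"],"op %.4f"%o["opening"],"j",o["joint_pos"])
E
python3 - <<'E'
from h import *
D=np.load("top0.npy");P=cloud("top",D)
m=np.zeros(D.shape,bool);m[225:320,180:265]=1
q=P[m&(P[...,2]>.08)&(P[...,2]<.1)]
for z in (.083,.086): 
    k=q[q[:,2]>z][:,:2]; print(z,len(k),cv2.minAreaRect((k*1000).astype(np.float32)))
for a in np.arange(-32,-25.9,1):
    r=np.radians(a);x=q[:,:2]@[np.cos(r),np.sin(r)];y=q[:,:2]@[-np.sin(r),np.cos(r)]
    print(a,np.percentile(y,[0,1,2,98,99,100])*1000, np.ptp(np.percentile(y,[2,98]))*1000)
for n,(u,v,r),z in(("jar",(308,301,14),.05),("can",(325,135,22),.1)):
    mm=np.zeros(D.shape,bool);mm[v-r:v+r,u-r:u+r]=1;k=P[mm&(P[...,2]>z)&(P[...,2]<.3)];print(n,np.median(k,0),k.min(0),k.max(0))
for (u,v) in((258,205),(296,212)):
    mm=np.zeros(D.shape,bool);mm[v-12:v+13,u-12:u+13]=1
    k=P[mm&(P[...,2]>.02)&(P[...,2]<.05)];print("tin",len(k),np.median(k,0),(k.max(0)+k.min(0))/2)
img=np.load("top0i.npy");mm=(img.min(-1)>190).astype(np.uint8);mm[:195]=0;mm[225:]=0;mm[:,240:]*=1;mm[:,:240]=0;mm[:,320:]=0
for c in cv2.findContours(mm,0,2)[0]:
    e=cv2.minEnclosingCircle(c);print(e,onz("top",*e[0],.028))
go([.5,-.2,.22]);go([.507,.152,.2],61.4,frm=[.5,-.2,.22,104.1])
E
```

```text
0.083 481 ((510.80010986328125, 150.22991943359375), (68.31263732910156, 154.7482147216797), 61.433265686035156)
0.086 416 ((510.97747802734375, 150.13758850097656), (68.04467010498047, 154.32460021972656), 61.3341064453125)
-32.0 [359.8965 360.7345 361.3574 433.6986 434.3626 436.3058] 72.34126388863082
-31.0 [354.901  355.69   356.0613 426.8098 427.0845 428.9041] 70.7484723714702
-30.0 [349.7973 350.3519 350.6835 419.7068 420.1093 421.3718] 69.02320885022183
-29.0 [344.5871 344.7928 344.8978 412.7362 412.959  413.7112] 67.83844583505366
-28.0 [337.8265 338.1607 338.4001 406.3502 406.6946 407.3484] 67.95011127944845
-27.0 [330.1388 330.6654 331.0335 400.4019 400.9014 401.9501] 69.36836778278749
-26.0 [322.2444 322.963  323.5743 394.691  395.2485 396.4294] 71.11671285034632
jar [ 0.4548 -0.0225  0.0618] [ 0.4371 -0.0388  0.0522] [ 0.4709 -0.0063  0.067 ]
can [ 0.795  -0.0502  0.1144] [ 0.7656 -0.0835  0.1001] [ 0.8291 -0.0191  0.1197]
tin 173 [0.6536 0.0871 0.0278] [0.6536 0.0871 0.0274]
tin 170 [0.6381 0.0061 0.0277] [0.6382 0.0062 0.0265]
((295.42913818359375, 212.26377868652344), 7.210230350494385) [0.6395 0.0054 0.028 ]
((257.4019470214844, 204.92156982421875), 7.10375452041626) [0.6539 0.0863 0.028 ]
from [ 0.1641 -0.6543  0.2257] th 104.08 shift cm [  0.5741 -43.632   35.896 ] spin None
from [ 0.5  -0.2   0.22] th 104.10 shift cm [ 2.     -9.2542 33.969 ] spin 0.7452555906015785
```

>>> move_arm(
  commands=[
    [[0, -3.1, 2.55, 0], [0, -3.1, 2.55, 0], [0, -3.1, 2.55, 0], [0, -3.1, 2.55, 0], [0, -3.1, 2.55, 0], [0, -3.1, 2.55, 0], [0, -3.1, 2.55, 0], [0, -3.1, 2.55, 0]],
  ],
  jaw=8.76,
)

```text
clock: 0.9
tool_pos: [0.3557, -0.3949, 0.2264]
orientation: [24.4, 90.0, 128.4]
force: [0.8, -0.1, 0.2]
opening: 0.0875
```

>>> move_arm(
  commands=[
    [[0, -3.1, 2.55, 0], [0, -3.1, 2.55, 0], [0, -3.1, 2.55, 0], [0, -3.1, 2.55, 0], [0, -3.1, 2.55, 0], [0, -3.1, 2.55, 0], [0, -1.0, 3.4, 0], [0, -1.0, 3.4, 0]],
  ],
)

```text
clock: 1.7
tool_pos: [0.5013, -0.1304, 0.2259]
orientation: [72.9, 89.9, 177.0]
force: [-0.2, 0.5, 0.8]
opening: 0.0874
```

>>> move_arm(
  commands=[
    [[0, -1.0, 3.4, 0], [0, -1.0, 3.4, 0], [0, -1.0, 3.4, 0], [0, -1.0, 3.4, 0], [0, -1.0, 3.4, 0], [0, -1.0, 3.4, 0], [0, -1.0, 3.4, 0], [0, -0.9, 3.4, 0]],
  ],
)

```text
clock: 2.5
tool_pos: [0.5112, 0.1525, 0.2264]
orientation: [95.1, 90.0, -160.8]
force: [0.8, -0.1, -0.3]
opening: 0.0874
```

>>> move_arm(
  commands=[
    [[0, 0, 0, 0.124], [0, 0, 0, 0.124], [0, 0, 0, 0.124], [0, 0, 0, 0.124], [0, 0, 0, 0.124], [0, 0, 0, 0.124], [0, 0, 0, 0], [0, 0, 0, 0]],
  ],
)

```text
clock: 3.3
tool_pos: [0.5115, 0.151, 0.2264]
orientation: [143.5, 90.0, -154.8]
force: [0.2, -0.4, 0.0]
opening: 0.0875
```

```bash
python3 -c "
from h import *
state();go([.5074,.152,.12],61.5)
p,d=snapshot('scene');P=cloud('scene',d);m=np.zeros(d.shape,bool);m[130:220,305:370]=1
q=P[m&(P[...,2]>.083)&(P[...,2]<.093)];print(len(q),cv2.minAreaRect((q[:,:2]*1000).astype(np.float32)))
cv2.imwrite('pics/s1.png',p[:,:,::-1])"
```

```text
t3.30 tcp [511.4804 150.996  226.3672] th 61.66 tilt 0.02 F [ 0.2377 -0.3635  0.0288] M [-0.0483  0.0404  0.0322] op 0.0875 j [  37.5222    7.2053  -17.1554   -0.0052  -65.6609 -155.8587]
from [0.5115 0.151  0.2264] th 61.66 shift cm [10.6367  0.4068 -0.1053] spin 0.0028152718080059597
430 ((511.7906494140625, 148.95913696289062), (69.08966827392578, 159.07635498046875), 61.405155181884766)
```

>>> move_arm(
  commands=[
    [[2, 0.34, -0.14, 0], [3, 0, 0, 0], [3, 0, 0, 0], [3, 0, 0, 0], [2, 0, 0, 0], [1.2, 0, 0, 0], [0.6, 0, 0, 0], [0, 0, 0, 0]],
  ],
)

```text
clock: 4.15
tool_pos: [0.5079, 0.1514, 0.0783]
orientation: [163.2, 90.0, -135.3]
force: [-0.4, -0.7, -0.2]
opening: 0.0878
```

```bash
python3 -c "
from h import *
state()
p,d=snapshot('scene');cv2.imwrite('pics/s2.png',cv2.resize(p[90:240,255:435,::-1],(720,600),interpolation=2))"
```

```text
t4.15 tcp [507.9405 151.4146  78.3404] th 61.51 tilt 0.04 F [-0.3547 -0.7059 -0.2394] M [-0.0445 -0.0268 -0.0465] op 0.0878 j [  37.8176   15.5148  -28.4971    0.0066  -46.0273 -156.3129]
```

View pics/s2.png

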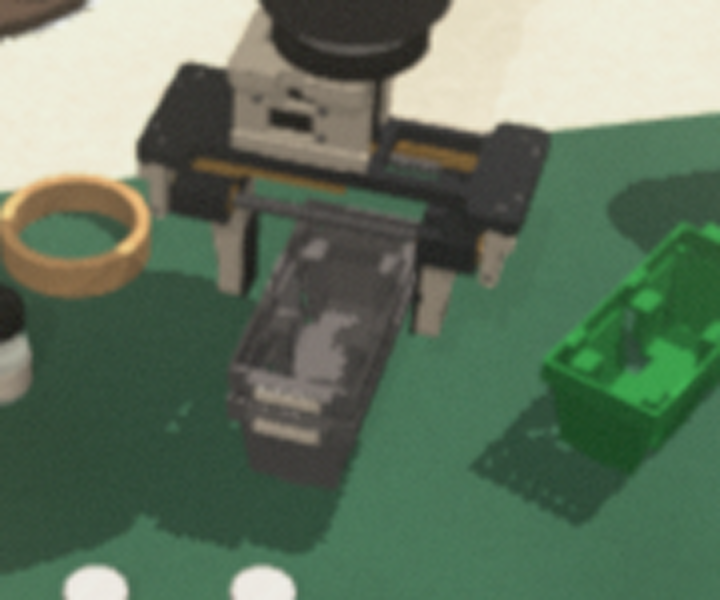

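The picture shows the jaws straddling the upper tote at mid-length, with fingers at crop (235,260) and (435,300) and a gap on both sides. I'll go down 6.5 mm and close.

>>> move_arm(
  commands=[
    [[0.4, 0, 0, 0], [0.25, 0, 0, 0], [0, 0, 0, 0]],
  ],
)

```text
clock: 4.5
tool_pos: [0.5079, 0.1515, 0.0722]
orientation: [-10.7, 90.0, 50.8]
force: [0.8, 0.6, 1.1]
opening: 0.0875
```

>>> move_arm(
  commands=[
    [[0, 0, 0, 0], [0, 0, 0, 0], [0, 0, 0, 0], [0, 0, 0, 0], [0, 0, 0, 0], [0, 0, 0, 0]],
  ],
  jaw=6.0,
)

```text
clock: 5.1
tool_pos: [0.508, 0.1514, 0.0722]
orientation: [-47.0, 90.0, 14.5]
force: [-1.2, -0.6, 2.1]
opening: 0.0679
```

```bash
python3 -c "
from h import *
state()"
```

```text
t5.10 tcp [508.0162 151.4453  72.2129] th 61.46 tilt 0.01 F [-1.1932 -0.5932  2.089 ] M [-0.2227  0.2634 -0.0413] op 0.0679 j [  37.8144   15.9628  -28.8883    0.0054  -45.14   -156.3595]
```

>>> move_arm(
  commands=[
    [[-0.3, 0, 0, 0], [-0.5, 0, 0, 0], [-0.8, 0, 0, 0], [-1, 0, 0, 0], [-1, 0, 0, 0], [-1.2, 0, 0, 0], [-1.5, 0, 0, 0], [-1.5, 0, 0, 0]],
  ],
)

```text
clock: 5.9
tool_pos: [0.508, 0.1514, 0.1515]
orientation: [-26.1, 90.0, 35.4]
force: [0.4, -0.1, -1.1]
opening: 0.0677
```

>>> move_arm(
  commands=[
    [[-1.5, 0, 0, 0], [-2, 0, 0, 0], [-2, 0, 0, 0], [-1.5, 0, 0, 0], [0, 0, 0, 0]],
  ],
)

```text
clock: 6.4
tool_pos: [0.5091, 0.152, 0.2231]
orientation: [-30.8, 89.7, 30.7]
force: [0.2, 1.0, -1.2]
opening: 0.0676
```

```bash
python3 -c "
from h import *
state()
for n in('scene','top'):
  p,d=snapshot(n);cv2.imwrite('pics/%s3.png'%n,p[:,:,::-1])
P=cloud('scene',d) if 0 else None
p,d=snapshot('scene');P=cloud('scene',d);
cv2.imwrite('pics/s3.png',cv2.resize(p[50:230,255:435,::-1],(600,600),interpolation=2))
go([.552,-.172,.21],None)"
```

```text
t6.40 tcp [509.0932 152.0334 223.1249] th 61.47 tilt 0.28 F [ 0.2369  1.0218 -1.1654] M [-0.0482 -0.0318 -0.0127] op 0.0676 j [  37.8156    6.9566  -17.9073    0.0388  -64.8564 -156.3609]
from [0.5074 0.1512 0.2195] th 61.44 shift cm [  0.9536 -19.3684 -26.2608] spin None
```

View pics/s3.png

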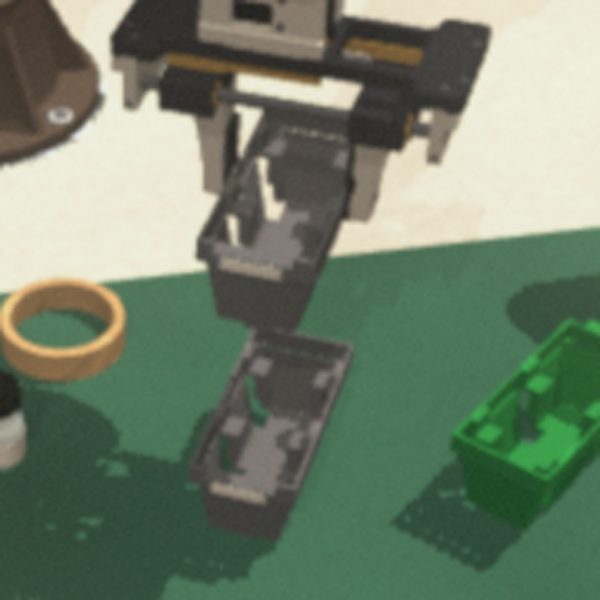

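>>> move_arm(
  commands=[
    [[0, -1.2, -1.6, 0], [0, -2, -2.7, 0], [0, -2, -2.7, 0], [0, -2, -2.7, 0], [0, -2, -2.7, 0], [0, -2, -2.7, 0], [0, -2, -2.7, 0], [0, -2, -2.7, 0]],
  ],
)

```text
clock: 7.35
tool_pos: [0.5429, -0.1026, 0.2189]
orientation: [120.4, 89.9, -178.1]
force: [0.4, 0.1, -2.4]
opening: 0.0673
```

>>> move_arm(
  commands=[
    [[1, -2, -2.7, 0], [2, -1.4, -2, 0], [2, -0.6, -0.9, 0], [3, 0, 0, 0], [2.5, 0, 0, 0], [1.5, 0, 0, 0], [1, 0, 0, 0], [0, 0, 0, 0]],
  ],
)

```text
clock: 8.15
tool_pos: [0.5506, -0.1695, 0.0881]
orientation: [116.7, 89.8, 178.1]
force: [-0.5, -0.1, -0.3]
opening: 0.0678
```

```bash
python3 -c "
from h import *
state();go([.552,-.172,.053],None)
for n in('scene','top'):
  p,d=snapshot(n);cv2.imwrite('pics/%s4.png'%n,p[:,:,::-1]);np.save(n+'4.npy',d)
  P=cloud(n,d)
  if n=='top':
    m=np.zeros(d.shape,bool);m[225:320,180:265]=1
    q=P[m&(P[...,2]>.06)&(P[...,2]<.075)];print('lower',len(q),q.max(0),cv2.minAreaRect((q[:,:2]*1000).astype(np.float32)))
"
```

```text
t8.15 tcp [ 550.5873 -169.5128   88.071 ] th 61.44 tilt 0.21 F [-0.4748 -0.1257 -0.3   ] M [-0.0568  0.0019 -0.011 ] op 0.0678 j [   2.3236   18.7395  -21.966    -0.0207  -49.508  -120.8682]
from [ 0.5506 -0.1695  0.0881] th 61.44 shift cm [ 3.5071 -0.243  -0.1509] spin None
lower 291 [0.5871 0.2162 0.0719] ((510.36334228515625, 150.52865600585938), (68.37885284423828, 153.3464813232422), 61.28498077392578)
```

>>> move_arm(
  commands=[
    [[1.5, 0, 0, 0], [1, 0, 0, 0], [0.5, 0, 0, 0], [0.2, 0, 0, 0], [0.1, 0, 0, 0], [0.1, 0, 0, 0], [0, 0, 0, 0]],
  ],
)

```text
clock: 8.95
tool_pos: [0.5521, -0.1696, 0.0563]
orientation: [-62.5, 90.0, -1.0]
force: [-0.4, -0.4, -1.4]
opening: 0.0681
```

```bash
python3 -c "
from h import *
state()"
```

```text
t8.95 tcp [ 552.0539 -169.581    56.315 ] th 61.46 tilt 0.02 F [-0.4064 -0.4211 -1.408 ] M [-0.0527 -0.0765  0.0493] op 0.0681 j [   2.3221   20.9591  -23.7671    0.0019  -45.2503 -120.8646]
```

>>> move_arm(
  commands=[
    [[0.15, 0, 0, 0], [0.1, 0, 0, 0], [0.05, 0, 0, 0], [0, 0, 0, 0]],
  ],
)

```text
clock: 9.35
tool_pos: [0.5519, -0.1696, 0.0532]
orientation: [-83.8, 90.0, -22.3]
force: [-0.5, 0.6, 0.5]
opening: 0.0674
```

>>> move_arm(
  commands=[
    [[0.05, 0, 0, 0], [0.05, 0, 0, 0], [0, 0, 0, 0], [0, 0, 0, 0]],
  ],
)

```text
clock: 9.75
tool_pos: [0.5519, -0.1696, 0.0532]
orientation: [-87.1, 90.0, -25.6]
force: [-3.6, 2.6, 10.1]
opening: 0.0676
```

>>> move_arm(
  commands=[
    [[-0.05, 0, 0, 0], [0, 0, 0, 0], [0, 0, 0, 0], [0, 0, 0, 0], [0, 0, 0, 0], [0, 0, 0, 0]],
  ],
  jaw=8.76,
)

```text
clock: 10.35
tool_pos: [0.5519, -0.1696, 0.0525]
orientation: [130.0, 90.0, -168.6]
force: [-0.5, 0.9, -0.4]
opening: 0.0871
```

>>> move_arm(
  commands=[
    [[-1, 0, 0, 0], [-2, 0, 0, 0], [-3, 0, 0, 0], [-3, 0, 0, 0], [-2, 0, 0, 0], [-1, 0, 0, 0], [0, 0, 0, 0]],
  ],
)

```text
clock: 11.05
tool_pos: [0.5526, -0.1696, 0.1743]
orientation: [-62.2, 89.8, -0.7]
force: [-0.2, 0.3, -0.6]
opening: 0.0878
```

```bash
python3 -c "
from h import *
state();go([.639,.0055,.12],104)
go([.639,.0055,.12],90)
p,d=snapshot('top');cv2.imwrite('pics/top5.png',p[:,:,::-1]);P=cloud('top',d)
p,d=snapshot('scene');cv2.imwrite('pics/scene5.png',p[:,:,::-1]);P=cloud('scene',d)
q=P[(P[...,2]>.064)&(P[...,2]<.074)&(P[...,0]>.4)&(P[...,0]<.7)&(P[...,1]>-.3)&(P[...,1]<-.06)];print(len(q),cv2.minAreaRect((q[:,:2]*1000).astype(np.float32)))
"
```

```text
t11.05 tcp [ 552.6254 -169.6147  174.2715] th 61.46 tilt 0.17 F [-0.2327  0.2516 -0.6265] M [ 0.0015 -0.0479  0.0114] op 0.0878 j [   2.3215   13.6762  -16.2186    0.0106  -59.9338 -120.8665]
from [ 0.5526 -0.1696  0.1743] th 61.46 shift cm [ 5.4271  0.7785 19.5103] spin -0.7424562921074808
from [ 0.5526 -0.1696  0.1743] th 61.46 shift cm [ 5.4271  0.7785 19.5103] spin -0.4981101968282746
531 ((555.1297607421875, -171.42608642578125), (71.57801818847656, 159.13352966308594), 60.8154296875)
```

>>> move_arm(
  commands=[
    [[0, 0.1, 2.5, 0], [0, 0.1, 3, 0], [0, 0.1, 3, 0], [0, 0.1, 3, 0], [0, 0.1, 3, 0], [0, 0.1, 3, 0], [0, 0.2, 2, 0], [0, 0, 0, -0.124]],
  ],
  jaw=6.0,
)

```text
clock: 11.95
tool_pos: [0.6383, 0.0076, 0.1707]
orientation: [123.8, 89.9, -167.5]
force: [-0.5, -0.3, -0.2]
opening: 0.0601
```

>>> move_arm(
  commands=[
    [[2, 0, 0, -0.124], [2, 0, 0, -0.124], [2, 0, 0, -0.124], [2, 0, 0, -0.124], [0, 0, 0, -0.124], [0, 0, 0, 0]],
  ],
)

```text
clock: 12.55
tool_pos: [0.637, 0.0051, 0.0907]
orientation: [92.0, 89.8, -163.8]
force: [0.8, 0.5, 0.1]
opening: 0.06
```

```bash
python3 -c "
from h import *
state();go([.639,.0058,.009],104)
p,d=snapshot('scene');cv2.imwrite('pics/s6.png',cv2.resize(p[160:280,220:370,::-1],(750,600),interpolation=2))
P=cloud('scene',d);m=np.zeros(d.shape,bool);m[225:256,268:290]=1;q=P[m&(P[...,2]>.024)&(P[...,2]<.034)]
print(len(q),np.median(q,0),(q.max(0)+q.min(0))/2)"
```

```text
t12.55 tcp [636.971    5.1153  90.7217] th 104.18 tilt 0.19 F [0.8479 0.4819 0.1088] M [-0.032   0.0051  0.013 ] op 0.0600 j [ 17.9802  23.5502 -13.8394  -0.0075 -52.8007 -93.799 ]
from [0.637  0.0051 0.0907] th 104.18 shift cm [ 8.1722 -0.2135  0.0167] spin 0.0030842981373851034
156 [0.6407 0.0043 0.0276] [0.6394 0.0041 0.0276]
```

View pics/s6.png

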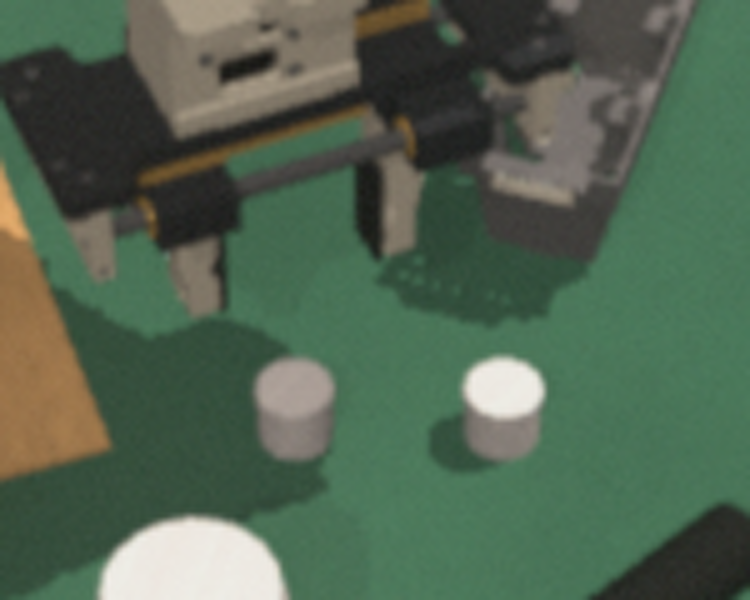

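Gripper hangs over the left-hand tin in this view (crop 295,410), the one farthest to the robot's right. The look-alike at (503,410) stays clear. I'll turn the jaws away from the lower tote a little, then descend.

>>> move_arm(
  commands=[
    [[0, 0, 0, 0.11], [0, 0, 0, 0.11], [0, 0, 0, 0.11], [0, -0.25, 0, 0], [2, 0, 0, 0], [2, 0, 0, 0], [0, 0, 0, 0]],
  ],
)

```text
clock: 13.3
tool_pos: [0.6388, 0.0049, 0.0501]
orientation: [105.0, 89.8, -169.8]
force: [0.2, -0.3, 0.1]
opening: 0.0602
```

>>> move_arm(
  commands=[
    [[2, 0, 0, 0], [1.3, 0, 0, 0], [0.7, 0, 0, 0], [0.2, 0, 0, 0], [0, 0, 0, 0]],
  ],
)

```text
clock: 13.8
tool_pos: [0.6407, 0.0053, 0.0107]
orientation: [-170.7, 90.0, -85.5]
force: [0.9, -0.3, 0.5]
opening: 0.0599
```

>>> move_arm(
  commands=[
    [[0, 0, 0, 0], [0, 0, 0, 0], [0, 0, 0, 0], [0, 0, 0, 0], [0, 0, 0, 0], [0, 0, 0, 0], [0, 0, 0, 0], [0, 0, 0, 0]],
  ],
  jaw=2.4,
)

```text
clock: 14.6
tool_pos: [0.6406, 0.0053, 0.0108]
orientation: [-86.3, 90.0, -1.1]
force: [-2.0, -0.2, 3.1]
opening: 0.0305
```

```bash
python3 -c "
from h import *
state()"
```

```text
t14.60 tcp [640.6469   5.3402  10.8424] th 85.18 tilt 0.02 F [-1.9745 -0.195   3.0833] M [-0.0754  0.3535 -0.0478] op 0.0305 j [  17.9009   29.0127  -17.4437    0.0076  -43.5284 -112.7228]
```

>>> move_arm(
  commands=[
    [[-1, 0, 0, 0], [-2.5, 0, 0, 0], [-3, 0, 0, 0], [-3, 0, 0, 0], [-2.5, 0, 0, 0], [-1, 1, 0.8, 0], [0, 2, 2, 0], [0, 2.5, 2.2, 0]],
  ],
)

```text
clock: 15.4
tool_pos: [0.5889, 0.0602, 0.1403]
orientation: [47.4, 90.0, 132.5]
force: [-0.3, 0.2, -1.3]
opening: 0.0303
```

>>> move_arm(
  commands=[
    [[0, 2.5, 2.2, 0], [0, 2.5, 2.2, 0], [0, 2.5, 2.2, 0], [0, 1.7, 1.5, 0], [0, 1.0, 0.9, 0], [0, 0, 0, -0.1155], [0, 0, 0, -0.1155], [0, 0, 0, -0.1155]],
  ],
)

```text
clock: 16.2
tool_pos: [0.4953, 0.1581, 0.1403]
orientation: [93.6, 90.0, -161.1]
force: [-0.0, -0.4, -0.8]
opening: 0.0301
```

>>> move_arm(
  commands=[
    [[0, 0, 0, -0.1155], [0, 0, 0, -0.1155], [0, 0, 0, -0.1155], [0, 0, 0, -0.1155], [0, 0, 0, -0.1155], [0, 0, 0, -0.1155], [0, 0, 0, -0.1155], [0, 0, 0, 0]],
  ],
)

```text
clock: 17.0
tool_pos: [0.4955, 0.1578, 0.1402]
orientation: [53.2, 90.0, -155.3]
force: [-0.4, -0.0, -0.8]
opening: 0.0302
```

```bash
python3 -c "
from h import *
state();go([.4958,.1584,.1],151.4)
p,d=snapshot('scene');P=cloud('scene',d)
m=np.zeros(d.shape,bool);m[130:220,305:370]=1;q=P[m&(P[...,2]>.06)&(P[...,2]<.07)]
print(len(q),cv2.minAreaRect((q[:,:2]*1000).astype(np.float32)))
cv2.imwrite('pics/s7.png',cv2.resize(p[70:220,265:445,::-1],(720,600),interpolation=2))"
```

```text
t17.00 tcp [495.4924 157.8229 140.1928] th 151.43 tilt 0.04 F [-0.4205 -0.0341 -0.8282] M [ 0.0061  0.0381 -0.0102] op 0.0302 j [ 39.3029  10.3861 -25.5798  -0.0131 -54.0749 -67.8685]
from [0.4955 0.1578 0.1402] th 151.43 shift cm [ 4.0193 -0.0654  0.0006] spin 0.0004643682497588741
440 ((511.63037109375, 149.1051483154297), (69.56285858154297, 159.33401489257812), 61.55161666870117)
```

View pics/s7.png

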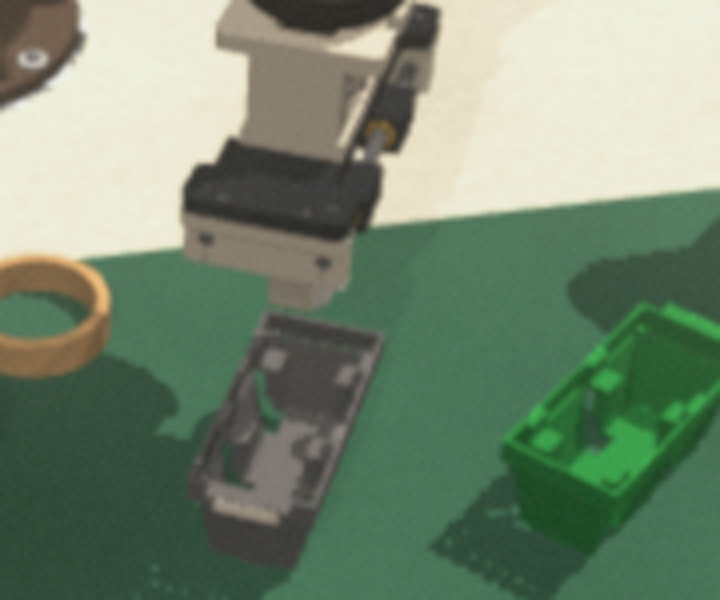

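>>> move_arm(
  commands=[
    [[2, -0.05, 0, 0], [2, 0, 0, 0], [2, 0, 0, 0], [1.5, 0, 0, 0], [1.0, 0, 0, 0], [0, 0, 0, 0]],
  ],
)

```text
clock: 17.65
tool_pos: [0.4953, 0.1579, 0.0543]
orientation: [64.1, 89.8, -144.7]
force: [0.6, 0.1, -0.1]
opening: 0.03
```

>>> move_arm(
  commands=[
    [[1.0, 0, 0, 0], [0.7, 0, 0, 0], [0.5, 0, 0, 0], [0.5, 0, 0, 0], [0.4, 0, 0, 0], [0.2, 0, 0, 0], [0, 0, 0, 0]],
  ],
)

```text
clock: 18.35
tool_pos: [0.496, 0.1584, 0.0223]
orientation: [67.2, 90.0, -141.5]
force: [0.6, 0.2, -0.6]
opening: 0.0302
```

```bash
python3 -c "
from h import *
state()"
```

```text
t18.35 tcp [496.0179 158.4067  22.3362] th 151.35 tilt 0.02 F [ 0.6272  0.2368 -0.6482] M [0.001  0.088  0.0599] op 0.0302 j [ 39.325   19.3775 -32.7475  -0.0005 -37.8964 -67.9769]
```

Tin bottom should be about 1–2 mm above the floor. I'll ease it down, then open by a small amount.

>>> move_arm(
  commands=[
    [[0.1, 0, 0, 0], [0.08, 0, 0, 0], [0, 0, 0, 0], [0, 0, 0, 0]],
  ],
)

```text
clock: 18.75
tool_pos: [0.4962, 0.1585, 0.0209]
orientation: [-120.2, 90.0, 31.2]
force: [-0.0, -0.6, -0.4]
opening: 0.03
```

>>> move_arm(
  commands=[
    [[0, 0, 0, 0], [0, 0, 0, 0], [0, 0, 0, 0], [0, 0, 0, 0]],
  ],
  jaw=4.2,
)

```text
clock: 19.15
tool_pos: [0.4962, 0.1585, 0.0208]
orientation: [-117.6, 90.0, 33.7]
force: [0.0, -0.4, -0.3]
opening: 0.0417
```

>>> move_arm(
  commands=[
    [[-0.5, 0, 0, 0], [-1.5, 0, 0, 0], [-2.5, 0, 0, 0], [-3, 0, 0, 0], [-3, 0, 0, 0], [-3, 0, 0, 0], [-2, 0, 0, 0], [0, 0, 0, 0]],
  ],
)

```text
clock: 19.95
tool_pos: [0.4977, 0.1594, 0.1794]
orientation: [-119.5, 89.7, 31.9]
force: [0.1, 0.3, 0.6]
opening: 0.0423
```

```bash
python3 -c "
from h import *
state();go([.552,-.1696,.17],61.46)
p,d=snapshot('scene');P=cloud('scene',d)
m=np.zeros(d.shape,bool);m[130:220,305:370]=1;q=P[m&(P[...,2]>.06)&(P[...,2]<.07)]
print(len(q),cv2.minAreaRect((q[:,:2]*1000).astype(np.float32)))
cv2.imwrite('pics/s8.png',cv2.resize(p[70:220,265:445,::-1],(720,600),interpolation=2))"
```

```text
t19.95 tcp [497.6673 159.3874 179.4438] th 151.38 tilt 0.35 F [0.1218 0.3113 0.5903] M [0.0185 0.0939 0.0376] op 0.0423 j [ 39.3266   8.1391 -22.6079   0.0528 -58.9071 -67.9729]
from [0.4977 0.1594 0.1794] th 151.38 shift cm [  0.9444  26.2766 -20.5277] spin 1.5694064592143122
457 ((510.89892578125, 149.983154296875), (68.73495483398438, 161.68214416503906), 61.14194869995117)
```

View pics/s8.png

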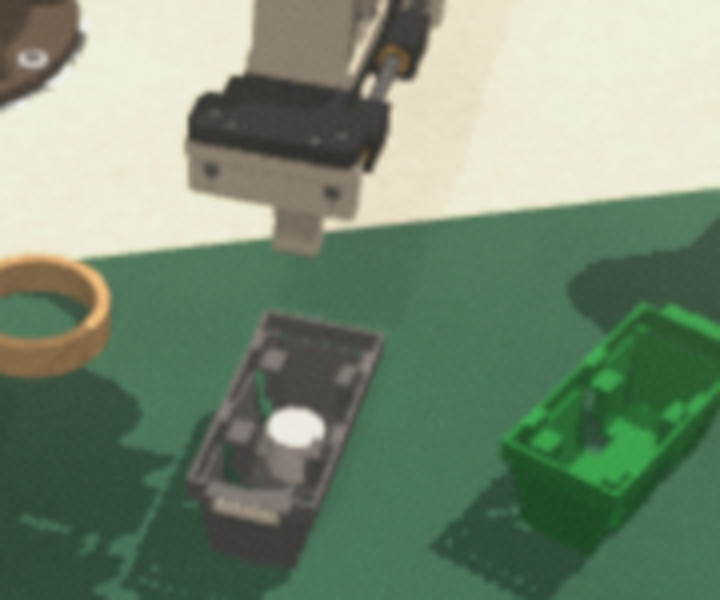

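The tin stands in the lower tote between the saddle pairs (crop 295,440), and the lower tote has not moved. Now back to the upper tote on the board.

>>> move_arm(
  commands=[
    [[0, 1.3, -1, 0], [0, 2.8, -2.2, 0], [0, 2.8, -2.2, 0], [0, 2.8, -2.2, 0], [0, 2.8, -2.2, 0], [0, 2.8, -2.2, 0], [0, 2.8, -2.2, 0], [0, 2.8, -2.2, 0]],
  ],
  jaw=8.76,
)

```text
clock: 20.8
tool_pos: [0.5389, -0.1057, 0.1746]
orientation: [33.0, 89.9, -175.6]
force: [1.2, 0.9, 0.6]
opening: 0.0872
```

>>> move_arm(
  commands=[
    [[0, 2.8, -2.2, 0], [0, 2.6, -1.9, 0], [0, 0, 0, 0.121], [0, 0, 0, 0.121], [0, 0, 0, 0.121], [0, 0, 0, 0.121], [0, 0, 0, 0.121], [0, 0, 0, 0.121]],
  ],
)

```text
clock: 21.6
tool_pos: [0.5488, -0.1713, 0.1744]
orientation: [67.4, 89.9, 176.9]
force: [0.5, -0.0, -0.1]
opening: 0.0876
```

>>> move_arm(
  commands=[
    [[0, 0, 0, 0.121], [0, 0, 0, 0.121], [0, 0, 0, 0.121], [0, 0, 0, 0.121], [0, 0, 0, 0.121], [0, 0, 0, 0.121], [0, 0, 0, 0.117], [0, 0, 0, 0]],
  ],
)

```text
clock: 22.4
tool_pos: [0.5489, -0.1712, 0.1746]
orientation: [115.7, 89.9, 177.0]
force: [-0.1, -0.0, 0.4]
opening: 0.0875
```

```bash
python3 -c "
from h import *
state();go([.5519,-.1696,.0528],61.46);go([.5519-.0011,-.1696+.0006,.0528],61.46)
"
```

```text
t22.40 tcp [ 548.8853 -171.1805  174.569 ] th 61.33 tilt 0.13 F [-0.0883 -0.042   0.3887] M [-0.0638 -0.0311  0.0441] op 0.0875 j [   2.1575   13.5536  -16.332    -0.0135  -60.2454 -120.8194]
from [ 0.5489 -0.1712  0.1746] th 61.33 shift cm [12.1769 -0.1887  0.2833] spin -0.00224385763932116
from [ 0.5489 -0.1712  0.1746] th 61.33 shift cm [12.1769 -0.0634  0.2832] spin -0.00224385763932116
```

>>> move_arm(
  commands=[
    [[1, -0.08, 0.28, 0], [2.5, 0, 0, 0], [3, 0, 0, 0], [2.5, 0, 0, 0], [1.5, 0, 0, 0], [1, 0, 0, 0], [0.5, 0, 0, 0], [0, 0, 0, 0]],
  ],
)

```text
clock: 23.2
tool_pos: [0.5517, -0.1686, 0.0551]
orientation: [120.0, 89.9, -178.5]
force: [0.5, 0.5, 0.3]
opening: 0.0879
```

```bash
python3 -c "
from h import *
state();go([.5508,-.169,.053],61.46)"
```

```text
t23.20 tcp [ 551.6715 -168.5603   55.1112] th 61.51 tilt 0.06 F [0.5083 0.5104 0.2619] M [-0.0788  0.0155 -0.0096] op 0.0879 j [   2.4294   21.0377  -23.8454   -0.0014  -45.1795 -120.9193]
from [ 0.5517 -0.1686  0.0551] th 61.51 shift cm [ 0.2111  0.0556 -0.0802] spin 0.0008580355067335442
```

>>> move_arm(
  commands=[
    [[0.2, 0.04, -0.08, 0], [0, 0, 0, 0]],
  ],
)

```text
clock: 23.4
tool_pos: [0.5515, -0.1691, 0.0543]
orientation: [-58.9, 89.9, 2.5]
force: [0.3, 0.3, 0.0]
opening: 0.0873
```

>>> move_arm(
  commands=[
    [[0, 0, 0, 0], [0, 0, 0, 0], [0, 0, 0, 0], [0, 0, 0, 0], [0, 0, 0, 0], [0, 0, 0, 0]],
  ],
  jaw=6.0,
)

```text
clock: 24.0
tool_pos: [0.5514, -0.1691, 0.0541]
orientation: [-67.8, 90.0, -6.4]
force: [-1.3, -0.2, 4.5]
opening: 0.0677
```

```bash
python3 -c "
from h import *
state()"
```

```text
t24.00 tcp [ 551.3698 -169.0651   54.0517] th 61.46 tilt 0.02 F [-1.3114 -0.1862  4.466 ] M [ 0.2364  0.2622 -0.0242] op 0.0677 j [   2.3806   21.0634  -23.9902    0.0045  -44.9256 -120.925 ]
```

>>> move_arm(
  commands=[
    [[-0.5, 0, 0, 0], [-1, 0, 0, 0], [-2, 0, 0, 0], [-3, 0, 0, 0], [-3, 0, 0, 0], [-2.5, 0, 0, 0], [-1, 0, 0, 0], [0, 0, 0, 0]],
  ],
)

```text
clock: 24.8
tool_pos: [0.5519, -0.169, 0.1853]
orientation: [-59.6, 89.8, 1.8]
force: [0.1, -0.0, -2.2]
opening: 0.068
```

```bash
python3 -c "
from h import *
state();go([.5075,.1518,.19],241.46)
p,d=snapshot('scene');P=cloud('scene',d)
cv2.imwrite('pics/s9.png',p[:,:,::-1])
m=(P[...,2]>.182)&(P[...,2]<.212)&(P[...,0]>.45)&(P[...,0]<.68)&(P[...,1]>-.3)&(P[...,1]<-.06)
q=P[m];r=np.radians(-28.5);ex=np.array([np.cos(r),np.sin(r)]);X=(q[:,:2]-get_obs()['tool_pos'][:2])@ex
for a,b in((-.08,-.06),(-.06,-.03),(.03,.06),(.06,.085)):
  k=(X>a)&(X<b);print(a,k.sum(),np.percentile(q[k,2],[50,90,97]) if k.sum() else '')"
```

```text
t24.80 tcp [ 551.8887 -169.0327  185.3282] th 61.46 tilt 0.17 F [ 0.0856 -0.0403 -2.1561] M [-0.0204 -0.0596 -0.0754] op 0.0680 j [   2.3806   13.0636  -15.4726    0.0018  -61.2929 -120.9263]
from [ 0.5519 -0.169   0.1853] th 61.46 shift cm [-0.4672 19.2301 26.0623] spin 3.141510357380241
-0.08 42 [0.1963 0.2005 0.2009]
-0.06 92 [0.1894 0.1995 0.2007]
0.03 180 [0.193  0.2001 0.2011]
0.06 326 [0.1982 0.201  0.2017]
```

>>> move_arm(
  commands=[
    [[0, 1, 1.36, 0], [0, 2, 2.7, 0], [0, 2, 2.7, 0], [0, 2, 2.7, 0], [0, 2, 2.7, 0], [0, 2, 2.7, 0], [0, 2, 2.7, 0], [0, 2, 2.7, 0]],
  ],
)

```text
clock: 25.65
tool_pos: [0.5149, 0.0816, 0.1819]
orientation: [140.0, 89.8, -158.6]
force: [0.6, 0.4, -2.3]
opening: 0.0673
```

>>> move_arm(
  commands=[
    [[0, 2, 2.7, 0], [0, 1.5, 2.1, 0], [0, 0.7, 1, 0], [0, 0, 0, -0.1428], [0, 0, 0, -0.1428], [0, 0, 0, -0.1428], [0, 0, 0, -0.1428], [0, 0, 0, -0.1428]],
  ],
)

```text
clock: 26.45
tool_pos: [0.5064, 0.1509, 0.1822]
orientation: [108.0, 89.8, -149.4]
force: [0.3, -0.3, -1.7]
opening: 0.0675
```

>>> move_arm(
  commands=[
    [[0, 0, 0, -0.1428], [0, 0, 0, -0.1428], [0, 0, 0, -0.1428], [0, 0, 0, -0.1428], [0, 0, 0, -0.1428], [0, 0, 0, -0.1428], [0, 0, 0, -0.1428], [0, 0, 0, -0.1428]],
  ],
)

```text
clock: 27.25
tool_pos: [0.5064, 0.1508, 0.1822]
orientation: [42.7, 89.8, -149.2]
force: [-0.3, -0.3, -1.4]
opening: 0.0678
```

>>> move_arm(
  commands=[
    [[0, 0, 0, -0.1428], [0, 0, 0, -0.1428], [0, 0, 0, -0.1428], [0, 0, 0, -0.1428], [0, 0, 0, -0.1428], [0, 0, 0, -0.1428], [0, 0, 0, -0.1428], [0, 0, 0, -0.1428]],
  ],
)

```text
clock: 28.05
tool_pos: [0.5064, 0.1508, 0.1822]
orientation: [-22.9, 89.8, -149.3]
force: [0.3, 0.2, -2.2]
opening: 0.0676
```

>>> move_arm(
  commands=[
    [[0, 0, 0, -0.1428], [0, 0, 0, 0], [0, 0, 0, 0]],
  ],
)

```text
clock: 28.35
tool_pos: [0.5067, 0.1511, 0.1828]
orientation: [-30.0, 89.9, -148.8]
force: [-0.0, -0.3, -1.8]
opening: 0.0674
```

```bash
python3 -c "
from h import *
state();go([.5074,.1518,.12],241.46)
for n,r in(('top',(225,320,180,265)),('scene',(100,230,300,380))):
  p,d=snapshot(n);P=cloud(n,d);m=np.zeros(d.shape,bool);m[r[0]:r[1],r[2]:r[3]]=1
  for lo,hi in((.06,.072),(.185,.21)):
    q=P[m&(P[...,2]>lo)&(P[...,2]<hi)]
    if len(q)>20: print(n,lo,len(q),cv2.minAreaRect((q[:,:2]*1000).astype(np.float32)))
"
```

```text
t28.35 tcp [506.6883 151.1086 182.8187] th -118.81 tilt 0.1 F [-0.0393 -0.2959 -1.8212] M [-0.0576  0.1466  0.0136] op 0.0674 j [ 37.8662   8.8236 -21.2595  -0.0134 -60.0161  23.3272]
from [0.5067 0.1511 0.1828] th -118.81 shift cm [ 6.2819  0.029  -0.0949] spin -0.004768889680079589
top 0.06 168 ((511.12640380859375, 149.95982360839844), (67.9629135131836, 154.02723693847656), 61.505531311035156)
top 0.185 283 ((506.8428649902344, 152.04266357421875), (68.39505004882812, 138.7796630859375), 61.08860397338867)
scene 0.06 372 ((512.3882446289062, 148.99270629882812), (69.1910629272461, 159.22080993652344), 61.28874206542969)
scene 0.185 799 ((505.7146301269531, 152.33877563476562), (100.52890014648438, 150.69381713867188), 59.6205940246582)
```

>>> move_arm(
  commands=[
    [[1, 0.03, -0.09, -0.0048], [1.5, 0, 0, 0], [1.5, 0, 0, 0], [1, 0, 0, 0], [0.8, 0, 0, 0], [0.5, 0, 0, 0], [0, 0, 0, 0], [0, 0, 0, 0]],
  ],
)

```text
clock: 29.25
tool_pos: [0.5081, 0.1524, 0.1211]
orientation: [133.4, 90.0, 15.1]
force: [-0.6, -0.1, -1.1]
opening: 0.0676
```

```bash
python3 -c "
from h import *
state();go([.5074,.1518,.108],241.46)
p,d=snapshot('scene')
cv2.imwrite('pics/s10.png',cv2.resize(p[70:220,265:445,::-1],(720,600),interpolation=2))"
```

```text
t29.25 tcp [508.0707 152.3868 121.0785] th -118.27 tilt 0.03 F [-0.6298 -0.0761 -1.1199] M [-0.0079  0.1991  0.016 ] op 0.0676 j [ 37.9019  12.5056 -25.7494   0.0137 -51.7194  23.8207]
from [0.5081 0.1524 0.1211] th -118.27 shift cm [ 1.3078 -0.0313  0.0834] spin 0.004732454979613585
```

View pics/s10.png

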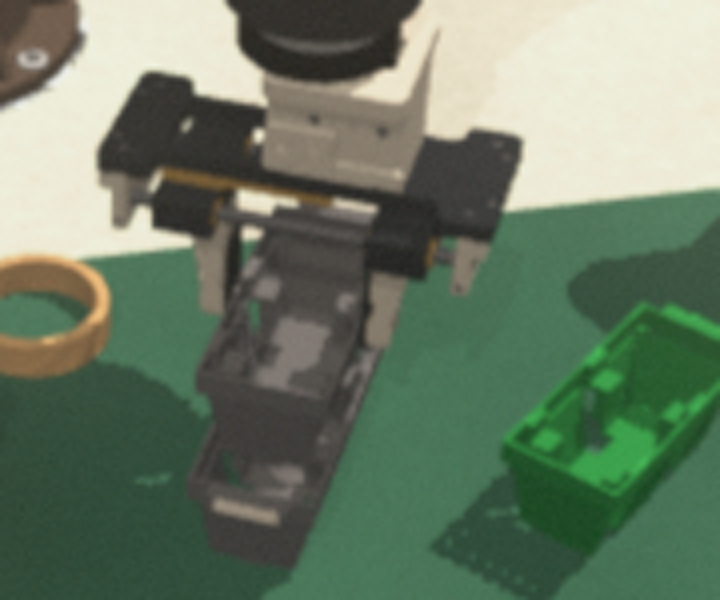

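No label lip shows at the near end of the upper tote (crop 270,390), so it is turned end for end. The lower tote's label is visible at (245,515). I'll correct slightly and lower.

>>> move_arm(
  commands=[
    [[0.4, -0.03, 0.08, 0.0045], [0.4, 0, 0, 0], [0.2, 0, 0, 0], [0, 0, 0, 0], [0, 0, 0, 0]],
  ],
)

```text
clock: 29.8
tool_pos: [0.5072, 0.1517, 0.1107]
orientation: [1.6, 90.0, -117.0]
force: [0.2, 0.7, -1.3]
opening: 0.0681
```

```bash
python3 -c "
from h import *
state();go([.5074,.1518,.106],241.46)"
```

```text
t29.80 tcp [507.1713 151.7037 110.7382] th -118.53 tilt 0.01 F [ 0.1665  0.6974 -1.2534] M [-0.0599  0.1157  0.0146] op 0.0681 j [ 37.8974  13.1206 -26.546    0.0036 -50.3393  23.5751]
from [0.5072 0.1517 0.1107] th -118.53 shift cm [ 0.4738  0.0155 -0.0194] spin 0.0002577751139167908
```

>>> move_arm(
  commands=[
    [[0.3, 0.02, -0.02, 0], [0.2, 0, 0, 0], [0.1, 0, 0, 0], [0, 0, 0, 0]],
  ],
)

```text
clock: 30.2
tool_pos: [0.5075, 0.1518, 0.1049]
orientation: [70.5, 90.0, -48.0]
force: [0.4, -0.0, 0.5]
opening: 0.0676
```

>>> move_arm(
  commands=[
    [[0.05, 0, 0, 0], [0.05, 0, 0, 0], [0, 0, 0, 0]],
  ],
)

```text
clock: 30.5
tool_pos: [0.5077, 0.1519, 0.1044]
orientation: [137.1, 90.0, 18.6]
force: [-1.8, -0.8, 5.5]
opening: 0.0679
```

```bash
python3 -c "
from h import *
state();o=get_obs();M=o['moment'];print(M@[.478,.879,0],M@[.878,-.478,0],o['force']@[.878,-.478,0])
p,d=snapshot('scene')
state();o=get_obs();M=o['moment'];print(M@[.478,.879,0],o['force']@[.878,-.478,0])"
```

```text
t30.50 tcp [507.6989 151.9227 104.431 ] th -118.51 tilt 0.05 F [-1.8303 -0.8046  5.5315] M [-0.1951  0.9912 -0.0388] op 0.0679 j [ 37.8893  13.5743 -26.9403   0.02   -49.4419  23.586 ]
0.7780477307524444 -0.645118385102075 -1.2224455804843155
t30.55 tcp [507.6853 151.9464 104.451 ] th -118.51 tilt 0.05 F [-2.9413  0.0896  5.2529] M [-0.1629  1.0288  0.028 ] op 0.0674 j [ 37.8926  13.5712 -26.9416   0.0202 -49.4416  23.5854]
0.8264193398589892 -2.6252694383571766
```

Contact at TCP ≈104.5 mm, where home would be ≈99, so a foot is on a saddle. I'll lift, shift +2.5 mm along lower x, and feel again.

>>> move_arm(
  commands=[
    [[-0.3, 0, 0, 0], [0, 0.25, 0, 0], [0, 0, 0, 0], [0.2, 0, 0, 0], [0.05, 0, 0, 0], [0, 0, 0, 0]],
  ],
)

```text
clock: 31.15
tool_pos: [0.5094, 0.1505, 0.1039]
orientation: [-30.0, 90.0, -148.5]
force: [-0.2, 1.0, -1.8]
opening: 0.0674
```

>>> move_arm(
  commands=[
    [[0.05, 0, 0, 0], [0.05, 0, 0, 0], [0, 0, 0, 0]],
  ],
)

```text
clock: 31.45
tool_pos: [0.5096, 0.1506, 0.1032]
orientation: [-30.7, 90.0, -149.2]
force: [-0.2, -0.2, -1.0]
opening: 0.0678
```

```bash
python3 -c "
from h import *
state();o=get_obs();M=o['moment'];print(M@[.478,.879,0],M@[.878,-.478,0],o['force']@[.878,-.478,0])"
```

```text
t31.45 tcp [509.5628 150.5721 103.1728] th -118.53 tilt 0.01 F [-0.1598 -0.2299 -0.9559] M [-0.0441  0.2028 -0.0186] op 0.0678 j [ 37.6212  13.8144 -26.7991  -0.0012 -49.3944  23.8509]
0.15717083571998944 -0.1356364053037928 -0.030427188984069542
```

No contact now at 103.2 mm, so the feet are going in beside the saddles. I'll continue gently.

>>> move_arm(
  commands=[
    [[0.06, 0, 0, 0], [0.06, 0, 0, 0], [0.06, 0, 0, 0], [0, 0, 0, 0]],
  ],
)

```text
clock: 31.85
tool_pos: [0.5095, 0.1506, 0.1013]
orientation: [-37.3, 90.0, -155.8]
force: [0.5, 0.1, -2.0]
opening: 0.0678
```

>>> move_arm(
  commands=[
    [[0.05, 0, 0, 0], [0.05, 0, 0, 0], [0, 0, 0, 0]],
  ],
)

```text
clock: 32.15
tool_pos: [0.5096, 0.1506, 0.1004]
orientation: [-46.1, 90.0, -164.6]
force: [-0.5, -0.1, -1.7]
opening: 0.068
```

>>> move_arm(
  commands=[
    [[0.05, 0, 0, 0], [0.05, 0, 0, 0], [0, 0, 0, 0]],
  ],
)

```text
clock: 32.45
tool_pos: [0.5096, 0.1506, 0.0994]
orientation: [125.5, 90.0, 7.0]
force: [0.4, 0.5, -2.0]
opening: 0.0676
```

>>> move_arm(
  commands=[
    [[0.05, 0, 0, 0], [0, 0, 0, 0], [0, 0, 0, 0]],
  ],
)

```text
clock: 32.75
tool_pos: [0.5097, 0.1506, 0.0992]
orientation: [117.7, 90.0, -0.8]
force: [-0.4, 0.7, 1.3]
opening: 0.0676
```

>>> move_arm(
  commands=[
    [[0.03, 0, 0, 0], [0, 0, 0, 0], [0, 0, 0, 0], [0, 0, 0, 0]],
  ],
)

```text
clock: 33.15
tool_pos: [0.5097, 0.1506, 0.0991]
orientation: [110.8, 90.0, -7.7]
force: [-1.3, -0.8, 4.6]
opening: 0.0678
```

```bash
python3 -c "
from h import *
state()
for n,r in(('top',(225,320,180,265)),('scene',(100,230,300,380))):
  p,d=snapshot(n);P=cloud(n,d);m=np.zeros(d.shape,bool);m[r[0]:r[1],r[2]:r[3]]=1
  for lo,hi in((.06,.072),(.108,.12)):
    q=P[m&(P[...,2]>lo)&(P[...,2]<hi)]
    if len(q)>20: print(n,lo,len(q),np.percentile(q[:,2],[50,90]),cv2.minAreaRect((q[:,:2]*1000).astype(np.float32)))
"
```

```text
t33.15 tcp [509.7461 150.5546  99.1126] th -118.51 tilt 0.02 F [-1.2723 -0.8368  4.5627] M [-0.5633  0.9124 -0.0282] op 0.0678 j [ 37.6188  14.0977 -27.071    0.0199 -48.8165  23.8532]
top 0.06 184 [0.0657 0.0684] ((510.70379638671875, 149.89700317382812), (67.72798156738281, 154.672119140625), 61.39501953125)
top 0.108 157 [0.1137 0.1161] ((503.261962890625, 155.15283203125), (68.52670288085938, 153.5675048828125), 61.40066909790039)
scene 0.06 443 [0.065  0.0693] ((514.3827514648438, 148.16526794433594), (68.24305725097656, 155.5584259033203), 60.921165466308594)
scene 0.108 442 [0.1129 0.116 ] ((505.7598876953125, 155.34072875976562), (100.03582000732422, 158.2960662841797), 53.50809860229492)
```

Rim-to-rim height difference is 48.0 mm, with 4.6 N seating force: home and still held. Release and rise.

>>> move_arm(
  commands=[
    [[0, 0, 0, 0], [0, 0, 0, 0], [0, 0, 0, 0], [0, 0, 0, 0], [0, 0, 0, 0], [0, 0, 0, 0]],
  ],
  jaw=8.76,
)

```text
clock: 33.85
tool_pos: [0.5096, 0.1506, 0.0986]
orientation: [-39.7, 90.0, -158.2]
force: [-0.2, 0.1, -0.2]
opening: 0.0877
```

>>> move_arm(
  commands=[
    [[-0.5, 0, 0, 0], [-1, 0, 0, 0], [-2, 0, 0, 0], [-3, 0, 0, 0], [-3, 0, 0, 0], [-3, 0, 0, 0], [-1.5, 0, 0, 0], [0, 0, 0, 0]],
  ],
)

```text
clock: 34.65
tool_pos: [0.5109, 0.1512, 0.2424]
orientation: [148.3, 89.7, 29.8]
force: [-1.3, -0.1, 0.4]
opening: 0.0874
```

```bash
python3 -c "
from h import *
state()
im=[]
for n,r in(('top',(225,320,180,265)),('scene',(100,230,300,380))):
  p,d=snapshot(n);P=cloud(n,d);m=np.zeros(d.shape,bool);m[r[0]:r[1],r[2]:r[3]]=1
  im.append(cv2.resize(p[225:325,175:275,::-1] if n=='top' else p[120:220,295:395,::-1],(400,400),interpolation=2))
  q0=np.array([.5073,.152]);ex=np.array([.878,-.478]);ey=np.array([.478,.878])
  for lo,hi in((.06,.072),(.106,.122)):
    q=P[m&(P[...,2]>lo)&(P[...,2]<hi)]
    if len(q)<20: continue
    X=(q[:,:2]-q0)@ex*1000;Y=(q[:,:2]-q0)@ey*1000
    k=[X<-40,X>40,Y<-25,Y>25]
    print(n,lo,len(q),'X',np.percentile(X,[0.5,99.5]),'Y',np.percentile(Y,[.5,99.5]),'z ends/sides',[np.percentile(q[a,2],80).round(4) if a.sum()>5 else None for a in k])
cv2.imwrite('pics/f.png',np.hstack(im))
"
```

```text
t34.65 tcp [510.9271 151.2172 242.4242] th -118.51 tilt 0.34 F [-1.266  -0.0899  0.3926] M [-0.0303  0.0928  0.018 ] op 0.0874 j [ 37.6199   6.3005 -16.0725   0.05   -67.2917  23.8512]
top 0.06 220 X [-66.9967  81.2269] Y [-33.9443  34.063 ] z ends/sides [np.float64(0.0681), np.float64(0.0672), np.float64(0.0675), np.float64(0.0668)]
top 0.106 232 X [-78.4833  71.6118] Y [-33.0613  34.799 ] z ends/sides [np.float64(0.1154), np.float64(0.1158), np.float64(0.1156), np.float64(0.1158)]
scene 0.06 469 X [-70.4459  84.9369] Y [-33.7162  33.8978] z ends/sides [np.float64(0.0689), np.float64(0.067), np.float64(0.0669), np.float64(0.0669)]
scene 0.106 530 X [-81.7928  74.8397] Y [-33.6957  34.7353] z ends/sides [np.float64(0.1141), np.float64(0.1139), np.float64(0.1142), np.float64(0.1146)]
```

View pics/f.png

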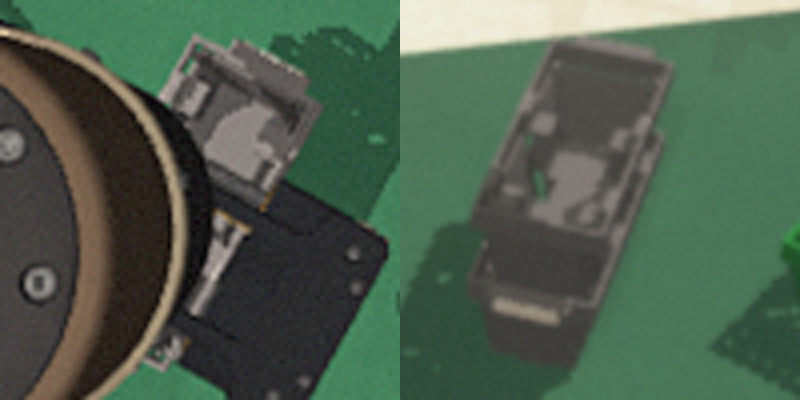

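The final picture shows the upper tote level on the lower one, label lip at the far end (scene crop 600,45), lower label at the near end (525,310), gripper clear. Handing in.

```bash
python3 -c "
from plant import close_job
print(close_job())"
```

```text
the job is handed in; nothing more can be done
None
```

The job is handed in at about 35 s of the 72 s allowed; close_job reported no verdict. I stood the upper tote on the board and put the right-hand tin into the lower tote. I then gripped the upper tote again, turned it half a turn and set it back.

- **Seating:** The first try stopped about 5 mm high, with a foot on a saddle. I lifted, shifted 2.5 mm along the lower tote's x, and the feet dropped in freely. It was seated by hand with about 5 N before I let go.
- **Last checks:** The rims were about 47–48 mm apart in height and the upper tote level to within about 0.5 mm. The lip lies over the lower tote's plain end, the offset across was about 0.8 mm, and the lower tote had not moved. The gripper was open and about 13 cm above the stack.
- **Disagreement:** The offset along x came out at about 0–1 mm from the cameras but about 2.5 mm from the arm's position. Both are within the 8 mm limit.
- **Not checked:** I did not measure the jar, brayer and drink can again at the end. Nothing in the moves or pictures suggests they were touched. The tin was last seen in place before stacking; the stacked tote hides it.

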